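# Tip the gear housing onto its back and seat it against fence and stop

## Robot

A 6-joint arm with a two-finger parallel gripper is mounted at the origin on the work surface. World frame = base frame: x ahead of the robot, y to its left, z up, the work surface at z = 0. Lengths are in m, angles in rad, forces in N, time in s.
With the tool pointing down it reaches from about 0.275 to 0.875 m from the base axis. Payload 12.5 kg.
Tool frame: the origin (TCP) lies at the very end of the fingers, on their centre line; the grasp point (between the pads) lies 19 mm behind it; x points along the fingers, y is the direction in which the jaws open and shut, and the axes are right-handed (so a half turn about x gives the same grasp; the last joint's range is limited). The gripper opens to 85 mm and grips with 20 to 120 N. Pads are 22 mm wide; open, the fingers measure 114 mm over their backs; the gripper's body (76 mm by 85 mm) begins 54 mm behind the grasp point. The pads swing forward as they close: fully open they stand 13 mm farther back than shut.
Start: joints at [1.24, 0.351, 1.652, -0, 1.139, -0.085], TCP at [0.134, 0.533, 0.231] pointing down, gripper open.
Joint ranges: [-2.75, 2.75], [-0.79, 2.1], [0.01, 2.65], [-1.57, 4.71], [0.07, 3.14], [-2.87, 2.87]. Speed limits (rad/s): [2.22, 2.22, 2.79, 3.14, 3.14, 3.14].

## Interface

Orientations are given as a 3x3 rotation matrix whose columns are the frame's x, y, z axes.
In Python, from bench import manip gives the robot as it stands. Calls block until the motion is done:
- manip.move_ptp(position, orientation): joint-space move of the TCP to a pose.
- manip.move_l(position, attitude=None, max_speed=0.15): straight line of the TCP; attitude=None keeps the orientation; max_speed is the mean speed in m/s.
- manip.move_j(angles): joint-space move.
- manip.set_gripper(opening, effort=None): opening from 0.0 (shut) to 1.0 (fully open); effort is the grip in N (None keeps the last); returns when the fingers have stopped.
- manip.dwell(seconds).
- manip.inverse_kinematics(position, orientation): joint angles nearest the present ones, or None.
- manip.grab_frame(name): name is "side" or "top"; returns (picture, depth): 480x640x3 uint8, red, green, blue; 480x640 float32, m along the optical axis (not along the pixel's ray), 0 where there is no reading.
- manip.get_calibration(name): a dict with "camera_matrix" (3x3 intrinsics, pixels), "R" (3x3) and "t" (3): a world point X has camera coordinates R X + t. Camera axes: x right, y down, z forward; pixel columns grow to the right and rows downward; lengths in m; the calibration is good to about 2 mm. A picture is of the moment at which its call begins. get_calibration takes no time and is no camera call.
A pose or a line that the arm cannot do raises manip.Unreachable and nothing moves.
- manip.sign_off(): hands the job in, once; it reports no verdict.
Trained networks look in the newest picture that a camera, given by its name, has taken for a name from the list of things; names that differ only in an ending like _2 or _b are one class to them, and where a whole thing is asked for, a point or a joint stands for the part that bears it (a point fixed in the world has none). Each returns a list of dicts, best first, with "confidence" (0 to 1); they miss things now and then, are a little off and sometimes report something else, mostly with a low value. They report only what shows in the picture. A call takes as long as a camera call.
- manip.look_for(camera, name): "at" ([x, y, z] in m, in world coordinates, good to about 4 mm: the middle of the surface that is visible of it).
Readings, each from a call of its own:
- manip.current_time(): time.
- manip.current_qpos(): joint angles.
- manip.current_joint_vel(): joint speeds.
- manip.current_joint_torque(): joint torques, N m.
- manip.current_ee_pos(): TCP position.
- manip.current_tcp_rot(): TCP orientation.
- manip.current_force(): force on the tool from outside, world axes, zero at the start.
- manip.current_ft_torque(): the same for the moment, N m.
- manip.current_grip_width(): opening from 0.0 (shut) to 1.0 (fully open).
Only numpy, scipy, OpenCV 4.12 (cv2) and the standard library are available. Lean on these libraries where they do the work, as an engineer would, in place of code of your own. Each camera call takes 0.05 s, during which the arm holds its last target.

## Task

The gear housing is standing on its foot end on the fettling board: push it over, high up on its open gasket side, so that it topples onto its closed back with the gasket face looking up. Then slide it square up against the steel fence and press it home there for about a second, then slide it along the fence to the aluminium stop block and press it home there for about a second too, and leave it flush against both. It is a thin brittle casting: a firm 5 to 10 N against fence and stop is right, but never push on it with more than 20 N, do not pick it up, and leave the other things where they are.

Things in the scene. Friction and masses are not known exactly. Their poses are not given: they have to be found in the camera images.
- housing: Loose gear housing, thin light-alloy casting, 0.6 to 0.9 kg, a box 88 mm (own x) by 112 mm (y) by 140 mm tall (z) as it stands. Origin: centre of the foot end it stands on; own z runs from foot end to top end. The -x side is the open gasket face, looking roughly to the robot at the start; the +x side is the closed flat back. On its back it is 88 mm high, own x down, own z roughly towards the fence.
- gasket_bar (a point): Middle of the top bar of the bright gasket flange, on the gasket face, 132 mm above the foot end. The bar is 16 mm high; below it is the 80 mm deep open cavity. Axes as the housing's. Pushed here along own x with a few N it tips, and falls over by itself beyond about 28 degrees (this point is then some 70 mm further on and 25 mm higher); pushed low down it slides instead.
- housing_back (a point): Centre of the closed back, 70 mm above the foot end; axes as the housing's. The side and end walls lie 4 mm below ribs and rims, which reach the full size. Sliding the housing on the board takes 3 to 8 N, more if the pusher also bears down on it: friction and mass are not known exactly.
- board: Fixed plywood board, 360 mm (x) by 500 mm (y), 18 mm thick, on which the job is done. Origin: centre of its underside; its x runs away from the robot, square to the fence. It does not move.
- fence: Steel angle fence screwed down along the board's far edge: its front face is upright, 460 mm long and stands 40 mm above the board. Origin: middle of the lower edge of the front face, on the board's top. Its x is square to the face and points away from the robot, its y runs along the fence.
- fence_face (a point): Point in the middle of the fence's front face, 20 mm above the board's top; axes as the fence's.
- stop: Aluminium stop block bolted to the board against the fence, at the left (+y) or right (-y) end: 85 mm along the fence's x, 30 mm along the fence's y, 36 mm high, axes parallel to the fence's. Origin: centre of its underside, on the board's top. The face towards the middle of the board, 15 mm from its origin, is the one to seat the housing on. It does not move.
- housing_top (a point): Centre of the housing's top end (at z = 140 mm in the housing's frame), the end that comes to the fence once the housing lies on its back; axes as the housing's.
- tin: Bystander: small red tin with washers, 42 mm across, 28 mm high, loose, standing by the fence at the end where the stop block is not. Origin: centre of its underside.
- bearing: Bystander: loose ball bearing, 42 mm across, 12 mm high, near a front corner of the board. Origin: centre of its underside.
- socket: Bystander: loose steel socket, 27 mm across, 34 mm high, near the other front corner of the board. Origin: centre of its underside.
- spanner: Bystander: steel spanner, 180 mm long, lying on the bench to the right of the board.
- pliers: Bystander: black-handled pliers, 160 mm long, lying on the bench to the left of the board.
- driver: Bystander: green-handled screwdriver, 190 mm long, lying on the bench beyond the board.
- spray: Bystander: spray can, 58 mm across, 170 mm high, on the bench to the right of the board.
- seal: Bystander: black rubber seal ring, 40 mm across, on the bench to the left of the board.

How it is judged:
On the way, in this order (a step that is already met when the one before it is completed fails the run):
1. the housing lies at rest on its closed back on the board, gasket face up (angle between housing's own x axis and vertical above 3.05 rad and height (world z) of housing below 0.075 m and linear speed of housing below 0.02 m/s), for 0.2 s.
2. the housing is pressed home, square, against the fence with at least 4 N (angle between housing's own x axis and vertical above 3.05 rad and contact force between housing and fence above 4 N and angle between the z axis of housing and the x axis of fence, either way round below 0.03 rad), for 0.6 s.
3. the housing, still square to the fence, is pressed home against the stop block with at least 4 N (angle between housing's own x axis and vertical above 3.05 rad and contact force between housing and stop above 4 N and angle between the z axis of housing and the x axis of fence, either way round below 0.03 rad), for 0.6 s.
At the end, for the whole second after the job is handed in: The housing lies flat on its back, gasket face up (within 3 degrees), its top end within 2.5 mm of the fence and square to it within 1.7 degrees, its side within 2.5 mm of the stop block, at rest (angle between housing's own x axis and vertical above 3.09 rad and x of housing_top in the frame of fence_face above -0.0025 m and angle between the z axis of housing and the x axis of fence, either way round below 0.03 rad and (y of housing_top in the frame of stop between -0.0735 and 0 m or y of housing_top in the frame of stop between 0 and 0.0735 m) and linear speed of housing below 0.005 m/s); the robot touches nothing.
It fails at once if the robot pushes on the housing with more than 22 N (contact force between any of the arm, the fingers and housing above 22 N).
It fails at once if the housing is lifted off the board (its foot end more than 100 mm above the board) (height (world z) of housing above 0.12 m).
It fails at once if a bystander is moved by more than 15 mm (distance of any of tin, bearing, socket, spanner, pliers, driver, spray, seal from where it was at the start of the episode above 0.015 m).
It also fails if it takes over 72 s, if anything falls off the work surface, if the arm or the gripper's body presses on something with over 40 N, if the wrist force passes 120 N, or if a joint passes its speed limit or range.

## Working session

There is one attempt and no reset: what is moved stays moved. The work goes in short steps, each a Python script; the robot and the scene stay as the last script left them, time stands still between calls to the robot, and variables do not carry over. Pictures are saved under pics/ and viewed, and the job is handed in when it is done.

```bash
ls; mkdir -p pics
python3 - <<'E'
from bench import manip
import cv2,numpy as np
for c in ["side","top"]:
    p,d=manip.grab_frame(c); cv2.imwrite(f"pics/{c}0.png",p[:,:,::-1]); np.save(f"pics/{c}0.npy",d)
    k=manip.get_calibration(c); print(c,{a:np.round(b,3).tolist() for a,b in k.items()})
    for n in ["housing","gasket_bar","housing_top","stop","fence","tin","bearing","socket","board"]:
        r=manip.look_for(c,n); print(n,[(np.round(x["at"],3).tolist(),round(x["confidence"],2)) for x in r[:2]])
print(manip.current_time(),manip.current_force(),manip.current_tcp_rot())
E
```

```text
pics
side {'camera_matrix': [[511.592, 0.0, 321.165], [0.0, 511.592, 246.047], [0.0, 0.0, 1.0]], 'R': [[0.932, -0.363, -0.02], [-0.238, -0.567, -0.789], [0.275, 0.739, -0.614]], 't': [-0.543, 0.222, 1.049]}
housing [([0.481, -0.093, 0.123], 0.89), ([0.561, -0.155, 0.016], 0.4)]
gasket_bar [([0.48, -0.09, 0.128], 0.57)]
housing_top [([0.484, -0.093, 0.124], 0.93), ([0.708, -0.122, 0.041], 0.72)]
stop [([0.667, 0.131, 0.044], 0.55)]
fence [([0.709, -0.125, 0.032], 0.8)]
tin [([0.661, -0.244, 0.036], 0.74)]
bearing [([0.416, -0.268, 0.031], 0.96), ([0.423, 0.145, 0.046], 0.47)]
socket [([0.423, 0.143, 0.045], 0.44), ([0.642, -0.475, 0.119], 0.24)]
board [([0.561, -0.152, 0.016], 0.79)]
top {'camera_matrix': [[441.184, 0.0, 316.084], [0.0, 441.184, 239.113], [0.0, 0.0, 1.0]], 'R': [[-0.017, -1.0, 0.004], [-0.996, 0.016, -0.092], [0.092, -0.005, -0.996]], 't': [0.003, 0.614, 1.295]}
housing [([0.486, -0.042, 0.153], 0.65)]
gasket_bar [([0.483, -0.045, 0.156], 0.9), ([0.659, -0.245, 0.027], 0.36)]
housing_top [([0.487, -0.045, 0.153], 0.89), ([0.397, 0.423, 0.011], 0.33)]
stop [([0.669, 0.137, 0.05], 0.73)]
fence [([0.717, -0.061, 0.019], 0.67), ([0.419, 0.154, 0.045], 0.67)]
tin [([0.656, -0.243, 0.028], 0.58)]
bearing [([0.412, -0.261, 0.031], 0.48)]
socket [([0.417, 0.153, 0.047], 0.64), ([0.488, -0.042, 0.155], 0.17)]
board [([0.565, -0.048, 0.019], 0.91), ([0.484, -0.041, 0.15], 0.37)]
1.0 [ 0.92730906  0.57938526 -0.22977367] [[-1.88472777e-05  2.43311016e-01  9.69948323e-01]
 [-4.84636800e-05  9.69948322e-01 -2.43311016e-01]
 [-9.99999999e-01 -5.15930155e-05 -6.48913814e-06]]
```

View pics/side0.png

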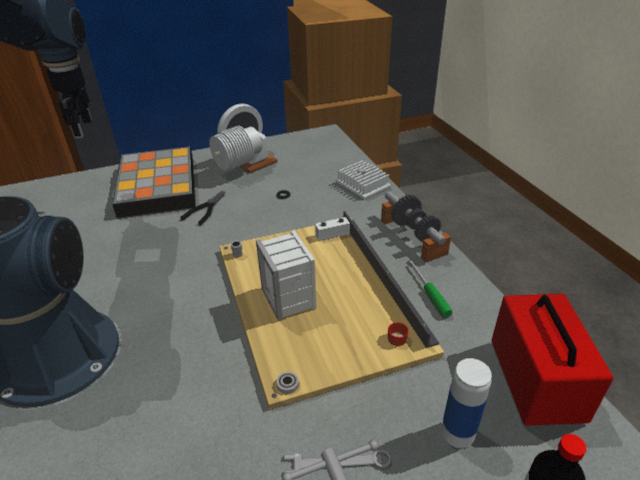

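View pics/top0.png

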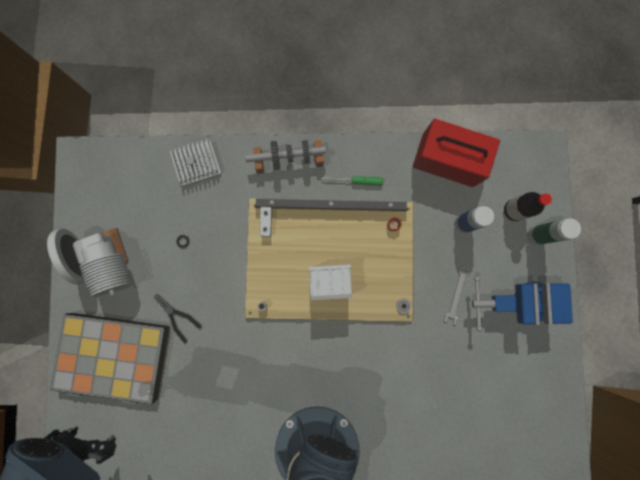

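```bash
cat > geo.py <<'E'
import numpy as np, cv2
from bench import manip
def cloud(c,d):
    k=manip.get_calibration(c);K=k["camera_matrix"];R=np.array(k["R"]);t=np.array(k["t"])
    v,u=np.mgrid[:480,:640]
    P=np.stack([(u-K[0][2])/K[0][0]*d,(v-K[1][2])/K[1][1]*d,d],-1)
    W=(P-t)@R
    W[d==0]=np.nan
    return W
E
python3 - <<'E'
from geo import *
for c in ["top","side"]:
    W=cloud(c,np.load(f"pics/{c}0.npy"))
    X,Y,Z=W[...,0],W[...,1],W[...,2]
    def q(n,m):
        m=m&np.isfinite(Z)
        if m.sum()<10: print(n,m.sum());return
        a=W[m]; r=cv2.minAreaRect((a[:,:2]*1000).astype(np.float32)); print(c,n,m.sum(),r, "z",np.median(a[:,2]),"pct",np.round(np.percentile(a[:,:2],[1,99],axis=0),4).tolist())
    q("htop",(X>.35)&(X<.62)&(abs(Y+.045)<.13)&(Z>.147)&(Z<.17))
    q("fencetop",(X>.6)&(X<.8)&(abs(Y)<.35)&(Z>.05)&(Z<.066)&(Y<.1))
    q("stop",(X>.58)&(X<.8)&(Y>.09)&(Y<.2)&(Z>.048)&(Z<.0565))
    q("board",(X>.3)&(X<.8)&(abs(Y)<.35)&(Z>.012)&(Z<.023))
    q("tin",(X>.6)&(X<.7)&(Y<-.2)&(Y>-.3)&(Z>.035)&(Z<.055))
E
```

```text
top htop 1298 ((485.30157470703125, -42.74357223510742), (88.41021728515625, 110.66033172607422), 2.593179702758789) z 0.15514221675676199 pct [[0.4416, -0.0952], [0.5288, 0.0092]]
top fencetop 270 ((704.5263671875, -92.40126037597656), (382.3298645019531, 6.365612030029297), 87.81971740722656) z 0.057157488920600026 pct [[0.6962, -0.2795], [0.7141, 0.0965]]
top stop 257 ((670.8771362304688, 131.58642578125), (76.55382537841797, 89.7415542602539), 89.33882904052734) z 0.05316714469293459 pct [[0.6264, 0.0972], [0.7156, 0.1606]]
top board 16192 ((579.7042236328125, 22.931793212890625), (437.7032165527344, 659.2666625976562), 0.9295831918716431) z 0.01794192546209872 pct [[0.3753, -0.2931], [0.7379, 0.1985]]
top tin 80 ((666.22509765625, -242.50299072265625), (65.98383331298828, 83.30098724365234), 1.0670374631881714) z 0.04397187026873436 pct [[0.6332, -0.282], [0.6989, -0.2023]]
side htop 1508 ((487.666748046875, -44.665313720703125), (89.58499908447266, 115.72308349609375), 2.723825216293335) z 0.15323469194637707 pct [[0.4426, -0.1007], [0.5315, 0.009]]
side fencetop 439 ((706.9203491210938, -92.77285766601562), (384.8281555175781, 9.99617862701416), 87.3157958984375) z 0.055339492854673676 pct [[0.6977, -0.2823], [0.7152, 0.0929]]
side stop 294 ((672.6652221679688, 135.81900024414062), (83.30145263671875, 92.82376861572266), 87.38412475585938) z 0.051887675309021414 pct [[0.6276, 0.0945], [0.7184, 0.1704]]
side board 19480 ((582.9046630859375, 20.959197998046875), (433.28802490234375, 653.7951049804688), 0.22366853058338165) z 0.016252087014674094 pct [[0.3748, -0.2988], [0.7854, 0.1918]]
side tin 270 ((667.2557373046875, -243.54595947265625), (82.73584747314453, 65.43731689453125), 89.94086456298828) z 0.04182945505114858 pct [[0.6353, -0.283], [0.6999, -0.2183]]
```

Side view: the housing stands upright at about (287,275) px, with its gasket side facing the robot. The stop is at the far/left (+y) end at (332,228), the tin at (397,333), the bearing at (288,382) and the socket at (237,248). In the top view the housing top is at (330,282), the fence runs along row 205 and the stop is at (265,222). Next I'll refine the angles.

Run:
```python
from geo import *
for c in ["top","side"]:
    W=cloud(c,np.load(f"pics/{c}0.npy"))
    img=cv2.imread(f"pics/{c}0.png"); g=cv2.cvtColor(img,cv2.COLOR_BGR2GRAY)
    X,Y,Z=W[...,0],W[...,1],W[...,2]
    # fence: dark pixels near there
    m=(X>.66)&(X<.76)&(Y>-.285)&(Y<.19)&(Z>.045)&(Z<.066)&(g<110)
    a=W[m]; vx,vy,x0,y0=cv2.fitLine((a[:,:2]).astype(np.float32),cv2.DIST_HUBER,0,.001,.001).ravel()
    yaw=-np.arctan(vx/vy); n=np.array([np.cos(yaw),np.sin(yaw)]); s=a[:,:2]@n
    print(c,"fence",m.sum(),"yaw deg",np.degrees(yaw),"x on line at y=-.05:",x0+vx/vy*(-.05-y0),"spread",np.round(np.percentile(s-s.mean(),[2,50,98]),4), "ext y",np.percentile(a[:,1],[0,100]))
    # stop: bright
    m=(X>.6)&(X<.73)&(Y>.10)&(Y<.18)&(Z>.045)&(Z<.062)&(g>130); a=W[m][:,:2]
    R=np.stack([n,[-n[1],n[0]]])
    b=a@R.T; print(" stop fence-frame pct",np.percentile(b,[1,5,50,95,99],axis=0).round(4).tolist(), "fence offset",(np.array([x0,y0])@n).round(4),len(b), np.sum(m))
    m=(X>.35)&(X<.62)&(abs(Y+.045)<.13)&(Z>.145)&(Z<.17); a=W[m][:,:2]
    r=cv2.minAreaRect((a*1000).astype(np.float32)); print(" house",r, a.mean(0))
```

```text
top fence 387 yaw deg -2.007998 x on line at y=-.05: 0.70499444 spread [-0.0269  0.0011  0.0049] ext y [-0.2796316   0.17493285]
 stop fence-frame pct [[0.6208, 0.1515], [0.6238, 0.1525], [0.6626, 0.1652], [0.7016, 0.1788], [0.7045, 0.1799]] fence offset 0.7063 247 247
 house ((485.30157470703125, -42.74357223510742), (88.41021728515625, 110.66033172607422), 2.593179702758789) [ 0.48533231 -0.04309204]
side fence 689 yaw deg -2.1741698 x on line at y=-.05: 0.7071646 spread [-0.0331  0.0016  0.0063] ext y [-0.28494487  0.1754823 ]
 stop fence-frame pct [[0.6227, 0.1489], [0.6248, 0.1529], [0.6639, 0.164], [0.7016, 0.1806], [0.7044, 0.1833]] fence offset 0.7086 184 184
 house ((487.666748046875, -44.665313720703125), (89.58499908447266, 115.72308349609375), 2.723825216293335) [ 0.48675891 -0.05071882]
```

Run:
```python
import cv2
a=cv2.imread("pics/top0.png")[190:330,235:425]; cv2.imwrite("pics/topc.png",cv2.resize(a,None,fx=4,fy=4,interpolation=cv2.INTER_CUBIC))
a=cv2.imread("pics/side0.png")[200:400,210:450]; cv2.imwrite("pics/sidec.png",cv2.resize(a,None,fx=3,fy=3,interpolation=cv2.INTER_CUBIC))
```

```text
(no output)
```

View pics/topc.png

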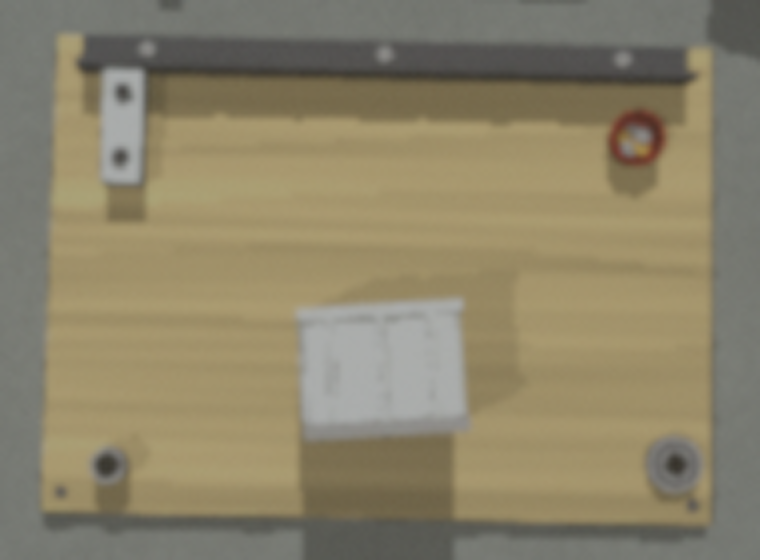

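View pics/sidec.png

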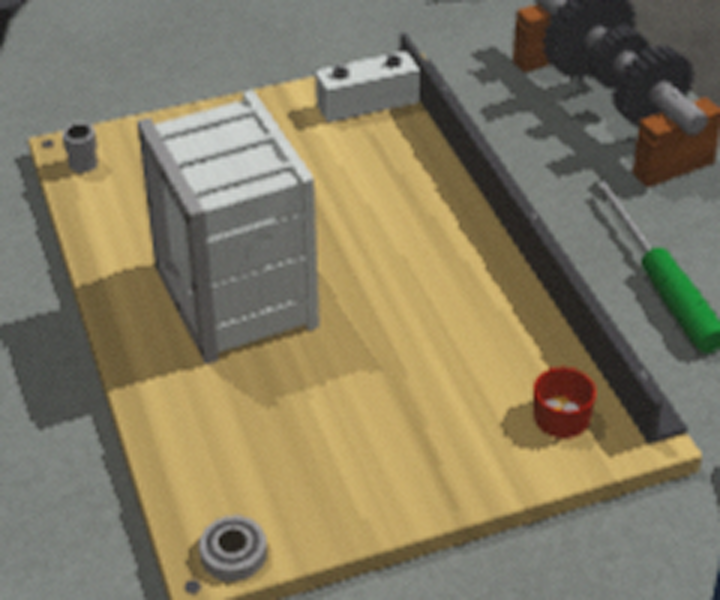

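Fence yaw is about -2.1° and housing yaw about +2.65°, so the two disagree by roughly 4.8°. I'll shut the gripper and approach the gasket bar.

```bash
cat >> geo.py <<'E'
def rotd(yaw):  # tool down, tool z along yaw heading
    d=np.array([np.cos(yaw),np.sin(yaw),0.]); x=np.array([0,0,-1.])
    return np.stack([x,np.cross(d,x),d],1)
def F(n=4): return np.mean([manip.current_force() for _ in range(n)],0)
HY=np.radians(2.65); FY=np.radians(-2.1)
hd=np.array([np.cos(HY),np.sin(HY),0]); fx=np.array([np.cos(FY),np.sin(FY),0]); fy=np.array([-fx[1],fx[0],0])
E
python3 - <<'E'
from geo import *
R=rotd(HY); t=manip.current_time
bar=np.array([.486,-.045,.150])-.044*hd
manip.set_gripper(0.0,20); print(t())
manip.move_ptp(bar-.07*hd+[0,0,.09],R); print(t())
manip.move_l(bar-.035*hd,max_speed=.15); print(t())
fs=np.array([manip.current_force() for _ in range(8)]); print(fs.round(2),t())
manip.move_l(bar-.02*hd,max_speed=.1); print(t())
manip.move_l(bar-.018*hd,max_speed=.05); print(t(),F().round(2),manip.current_ee_pos(),bar)
p,d=manip.grab_frame("side"); cv2.imwrite("pics/s1.png",cv2.resize(p[180:360,180:400,::-1],None,fx=3,fy=3))
E
```

```text
1.7667
4.0167
4.8083
[[-0.18  0.28 -0.34]
 [-0.18  0.28 -0.34]
 [-0.18  0.28 -0.34]
 [-0.18  0.28 -0.34]
 [-0.18  0.28 -0.34]
 [-0.18  0.28 -0.34]
 [-0.18  0.28 -0.34]
 [-0.18  0.28 -0.34]] 4.8083
5.1083
5.3583 [-0.12  0.8  -0.64] [ 0.42389684 -0.0478717   0.15011729] [ 0.44204705 -0.04703433  0.15      ]
```

View pics/s1.png

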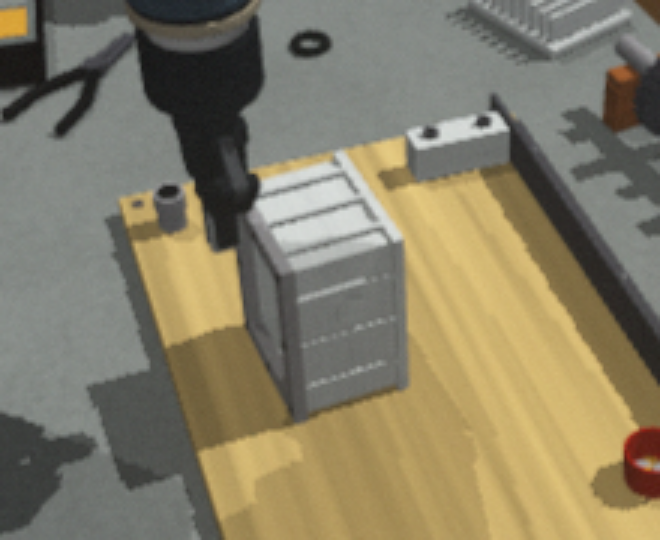

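The fingers (around 225,240 in the crop) are just in front of the top bar. Next I push along the tipping arc, watching the force.

Run:
```python
from geo import *
t=manip.current_time
p=manip.current_ee_pos(); p=np.array(p); f0=F()@hd
for i in range(14):
    p=p+.0015*hd; manip.move_l(p,max_speed=.03); f=F()@hd-f0
    print(round(t(),2),round((p@hd),4),round(f,2))
    if f<-2: break
c0=p.copy(); 
# body point rel. pivot
a,b=.088,.132
for k in range(1,16):
    th=np.radians(2.3*k)
    dx=-a*np.cos(th)+b*np.sin(th)+a; dz=a*np.sin(th)+b*np.cos(th)-b
    manip.move_l(c0+dx*hd+[0,0,dz],max_speed=.04)
    f=F(); print(k,round(t(),2),np.round(f,2))
    if np.linalg.norm(f)>14: print("STOP");break
p,d=manip.grab_frame("side"); cv2.imwrite("pics/s2.png",cv2.resize(p[180:360,180:400,::-1],None,fx=3,fy=3))
```

```text
5.66 0.4227 -0.91
5.91 0.4242 -0.37
6.16 0.4257 -1.36
6.41 0.4272 -0.81
6.66 0.4287 -0.75
6.91 0.4302 -0.74
7.16 0.4317 -2.08
1 7.47 [-1.69  0.03  0.17]
2 7.78 [-1.7  -0.19 -0.44]
3 8.08 [-1.55  0.38  0.43]
4 8.39 [-2.42 -0.19  0.93]
5 8.7 [-1.58 -0.63  1.81]
6 9.01 [-1.03 -0.28  0.94]
7 9.32 [-0.54 -1.32  1.04]
8 9.62 [-0.41 -0.32  1.14]
9 9.93 [-1.68 -0.23  0.51]
10 10.24 [-0.33  0.48 -0.68]
11 10.55 [-0.66  0.65  0.34]
12 10.86 [-0.38 -0.35 -0.24]
13 11.17 [ 0.07  0.76 -0.72]
14 11.47 [-0.33  0.73  0.02]
15 11.78 [-0.67  1.24  0.15]
```

View pics/s2.png

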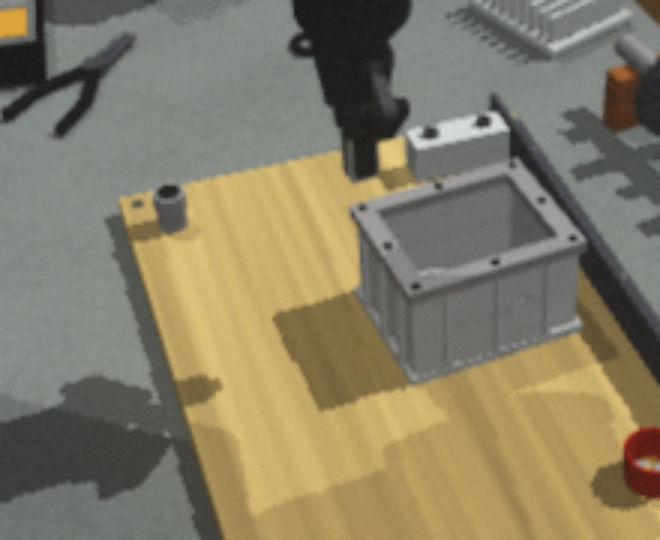

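It toppled cleanly: the housing lies on its back, gasket face up, at about (470,270) in the crop, with a small gap to the fence. I'll back off and measure.

```bash
cat > meas.py <<'E'
from geo import *
def meas(tag,crop=True):
    for c in ["top","side"]:
        p,d=manip.grab_frame(c); cv2.imwrite(f"pics/{c}{tag}.png",cv2.resize(p[180:360,220:460,::-1],None,fx=3,fy=3))
        W=cloud(c,d); X,Y,Z=W[...,0],W[...,1],W[...,2]
        m=(X>.48)&(X<.725)&(abs(Y)<.2)&(Z>.098)&(Z<.115)
        a=W[m][:,:2]
        if len(a)<50: print(c,"few",len(a));continue
        r=cv2.minAreaRect((a*1000).astype(np.float32)); R=np.stack([fx,fy])[:,:2]; b=a@R.T
        print(c,len(a),np.round(r[0],1),np.round(r[1],1),round(r[2],2),"fence frame 1/99pct",np.percentile(b,[1,99],axis=0).round(4).tolist())
E
python3 - <<'E'
from meas import *
p=np.array(manip.current_ee_pos()); R=rotd(FY)
manip.move_l(p-.03*hd+[0,0,.02],max_speed=.2)
manip.move_ptp([.42,-.05,.17],R); print(manip.current_time(), "fence face approx",np.array([.703,-.05,0])@fx)
meas("3")
E
```

```text
12.5833 fence face approx 0.7043600462617231
top 839 [601.2 -38.3] [140.1 112.1] 2.6 fence frame 1/99pct [[0.5311, -0.0748], [0.6736, 0.0423]]
side 1157 [603.1 -38.2] [141.6 117.6] 2.48 fence frame 1/99pct [[0.5322, -0.0772], [0.6757, 0.0413]]
```

View pics/top3.png

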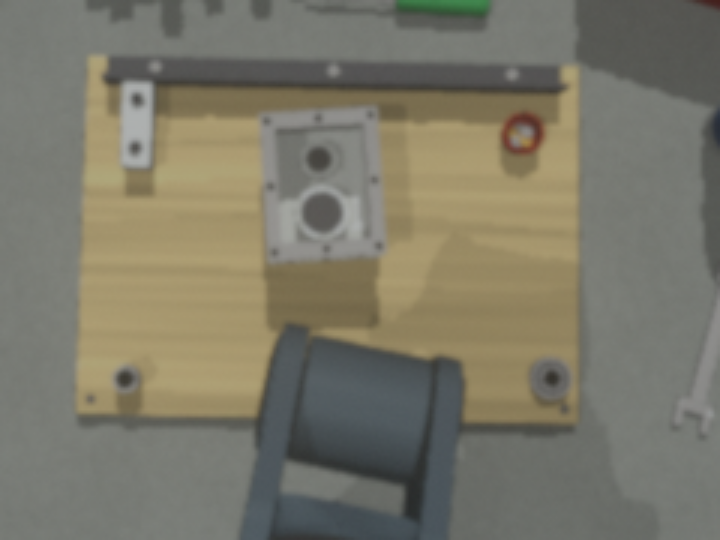

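Run:
```python
from geo import *
t=manip.current_time
c=np.array([.602,-.0383,.05])+.008*fy; R=rotd(FY)
manip.move_l(c-.115*fx,R,max_speed=.2)
p=c-.092*fx; manip.move_l(p,max_speed=.1); f0=F()@fx; print(t(),f0)
hist=[]
for i in range(45):
    f=-(F()@fx-f0); s=p@fx
    hist.append((round(t(),2),round(s,4),round(f,2)))
    if f>7 and s>.535: break
    if f>12: break
    st=.0025 if s<.540 else .001
    p=p+st*fx; manip.move_l(p,max_speed=.05)
print(hist)
print(t(),F().round(2),p,manip.current_ee_pos())
```

```text
13.9167 -0.362008856358901
[(13.92, np.float64(0.511), np.float64(-0.0)), (14.17, np.float64(0.5135), np.float64(-0.21)), (14.42, np.float64(0.516), np.float64(0.02)), (14.67, np.float64(0.5185), np.float64(-0.23)), (14.92, np.float64(0.521), np.float64(0.94)), (15.17, np.float64(0.5235), np.float64(1.42)), (15.42, np.float64(0.526), np.float64(1.45)), (15.67, np.float64(0.5285), np.float64(1.5)), (15.92, np.float64(0.531), np.float64(1.65)), (16.17, np.float64(0.5335), np.float64(0.81)), (16.42, np.float64(0.536), np.float64(1.01)), (16.67, np.float64(0.5385), np.float64(0.37)), (16.92, np.float64(0.541), np.float64(-0.03)), (17.17, np.float64(0.542), np.float64(3.04)), (17.42, np.float64(0.543), np.float64(2.97)), (17.67, np.float64(0.544), np.float64(2.38)), (17.92, np.float64(0.545), np.float64(1.48)), (18.17, np.float64(0.546), np.float64(1.97)), (18.42, np.float64(0.547), np.float64(1.86)), (18.67, np.float64(0.548), np.float64(2.53)), (18.92, np.float64(0.549), np.float64(1.89)), (19.17, np.float64(0.55), np.float64(1.1)), (19.42, np.float64(0.551), np.float64(2.33)), (19.67, np.float64(0.552), np.float64(2.36)), (19.92, np.float64(0.553), np.float64(2.27)), (20.17, np.float64(0.554), np.float64(3.31)), (20.42, np.float64(0.555), np.float64(2.56)), (20.67, np.float64(0.556), np.float64(7.63))]
20.6667 [-7.99  0.15  1.88] [ 0.55532472 -0.02858312  0.05      ] [ 0.55452487 -0.02848324  0.04982224]
```

Run:
```python
from meas import *
t=manip.current_time
p=np.array([.55532472,-.02858312,.05])
for i in range(10):
    f=-(F()@fx+.36); print(round(t(),2),round(p@fx,4),round(f,2))
    if f>11.3: break
    p=p+.0004*fx; manip.move_l(p,max_speed=.02)
for i in range(6):
    manip.dwell(.2); print(F().round(2))
meas("4"); print(t(),p)
```

```text
20.67 0.556 7.63
20.92 0.5564 10.02
21.17 0.5568 10.52
21.42 0.5572 13.82
[-13.72  -0.15   3.42]
[-13.52   0.24   3.01]
[-13.06  -0.85   4.36]
[-14.34  -0.56   4.14]
[-13.19   0.28   3.81]
[-13.47  -0.21   3.89]
top 477 [648.8 -42.5] [111.2 111.8] 89.12 fence frame 1/99pct [[0.6167, -0.0738], [0.7053, 0.0373]]
side 1010 [622.2 -41.8] [118.6 169.3] 88.16 fence frame 1/99pct [[0.5421, -0.0769], [0.7075, 0.0381]]
22.7167 [ 0.55652391 -0.02862709  0.05      ]
```

View pics/side4.png

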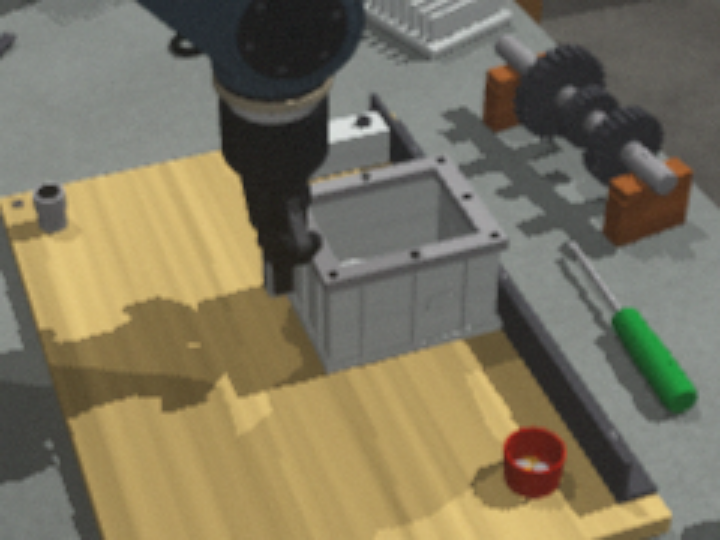

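Run:
```python
from meas import *
t=manip.current_time
p=np.array(manip.current_ee_pos())
manip.move_l(p-.03*fx,max_speed=.1)
manip.move_l(p-.05*fx+[0,0,.10],max_speed=.25)
R=rotd(FY+np.pi/2)
s=.634*fx+(-.0755-.055)*fy
q=manip.inverse_kinematics(s+[0,0,.14],R); print(q,manip.current_qpos())
manip.move_ptp(s+[0,0,.17],R); print(t())
meas("5")
```

```text
[-3.11552366e-01  6.21791937e-01  1.46080074e+00 -4.44089210e-16
  1.05899998e+00  2.86669220e+00] [-1.44819480e-01  3.76373053e-01  1.84351428e+00 -2.82916252e-06
  9.20053045e-01 -1.67897770e+00]
27.5083
top 818 [634.5 -42.1] [111.1 140.5] 88.89 fence frame 1/99pct [[0.5656, -0.0739], [0.7053, 0.037]]
side 873 [636.5 -42.5] [118.1 141.4] 88.17 fence frame 1/99pct [[0.5674, -0.0767], [0.7065, 0.0371]]
```

View pics/side5.png

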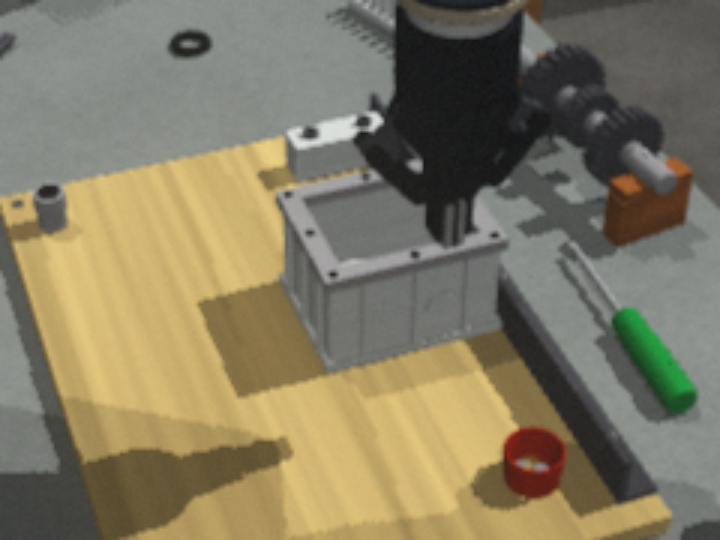

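View pics/top5.png

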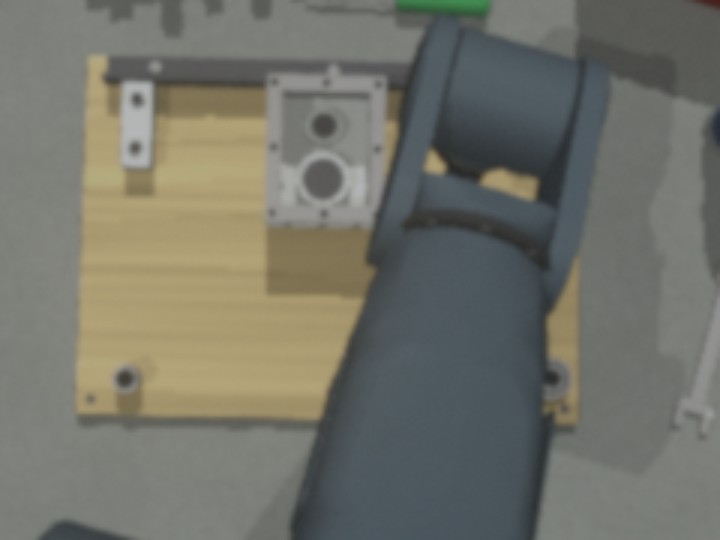

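The housing looks flush with the fence: its foot edge runs (268,226)→(386,228), parallel to the fence edge. The last joint is nearly at its limit in this attitude, so I'll turn the tool half a turn before the side push.

Run:
```python
from geo import *
t=manip.current_time
R=rotd(FY-np.pi/2)
s=lambda y,x=.634,z=.05: x*fx+y*fy+np.array([0,0,z])
manip.move_ptp(s(-.130,z=.17),R); print(t(),np.round(manip.current_qpos(),2))
manip.move_l(s(-.125),max_speed=.2)
manip.move_l(s(-.092),max_speed=.1); f0=F(); print(t(),f0.round(2))
y=-.092;x=.634;h=[]
for i in range(60):
    f=F()-f0; fa=-(f@fy); h.append((round(y,4),round(float(fa),1),round(float(-(f@fx)),1)))
    if fa>(7.5 if y>0 else 13): break
    st=.005 if y<.008 else .001
    y+=st; x+=st*.015; manip.move_l(s(y,x),max_speed=.05)
print(h); print(t(),x,y,F().round(2))
```

```text
30.2583 [-0.31  0.59  1.44 -0.    1.12 -0.27]
31.4917 [ 0.13  0.85 -0.25]
[(-0.092, -0.0, -0.0), (-0.087, 1.7, 0.2), (-0.082, 0.2, 0.4), (-0.077, 1.2, 0.1), (-0.072, 1.1, 0.1), (-0.067, 0.6, -0.5), (-0.062, 0.8, -0.6), (-0.057, 1.9, -0.1), (-0.052, 1.1, 0.5), (-0.047, 1.4, -0.0), (-0.042, 0.7, -0.3), (-0.037, 0.9, -0.4), (-0.032, 1.0, 1.0), (-0.027, 0.2, 0.4), (-0.022, 0.1, -0.2), (-0.017, 0.7, 0.8), (-0.012, 0.2, 0.6), (-0.007, -0.0, 1.4), (-0.002, 1.2, 0.5), (0.003, 0.8, 0.6), (0.008, 0.9, 0.0), (0.009, 2.1, 0.3), (0.01, 4.6, -0.2), (0.011, 4.6, 0.3), (0.012, 4.5, 0.9), (0.013, 3.9, 1.0), (0.014, 3.7, 1.3), (0.015, 4.7, 1.2), (0.016, 4.4, 2.1), (0.017, 4.4, 0.9), (0.018, 4.3, -0.0), (0.019, 4.9, 1.6), (0.02, 3.8, 2.3), (0.021, 4.3, 3.0), (0.022, 4.8, 1.0), (0.023, 3.8, 0.5), (0.024, 4.7, 1.0), (0.025, 4.1, 0.9), (0.026, 3.8, 2.2), (0.027, 10.1, 2.8)]
41.2417 0.6357850000000007 0.027000000000000027 [-3.   -9.18  2.  ]
```

Run:
```python
from meas import *
t=manip.current_time
s=lambda y,x=.6358,z=.05: x*fx+y*fy+np.array([0,0,z])
f0=np.array([.13,.85,-.25]); y=.027
for i in range(8):
    fa=-((F()-f0)@fy); print(round(y,4),round(fa,1))
    if fa>11.5: break
    y+=.0003; manip.move_l(s(y),max_speed=.02)
for i in range(6):
    manip.dwell(.2); print(round(-((F()-f0)@fy),1),end=" ")
meas("6"); print(t(),y)
```

```text
0.027 10.1
0.0273 12.3
12.4 11.3 12.5 11.7 12.4 12.1 top 362 [639.8 107.1] [ 42.7 140. ] 87.52 fence frame 1/99pct [[0.5656, 0.1092], [0.7051, 0.1514]]
side 614 [640.1  57.8] [147.3 142.3] 86.96 fence frame 1/99pct [[0.5673, 0.0108], [0.7042, 0.1512]]
42.7917 0.0273
```

View pics/side6.png

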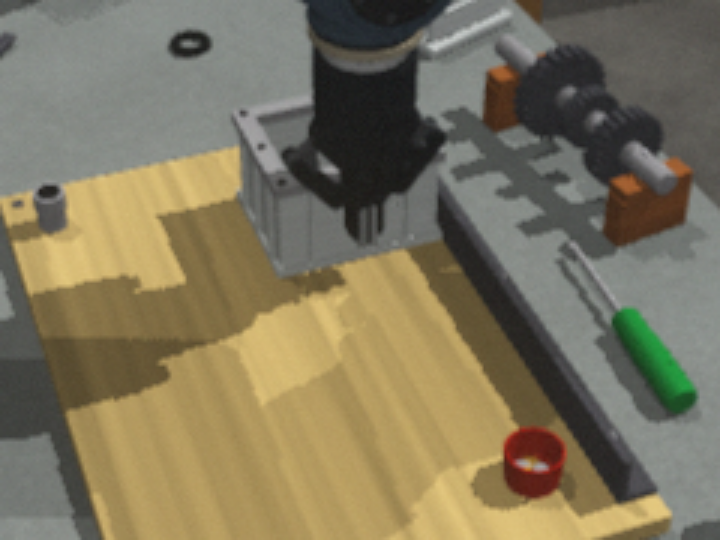

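View pics/top6.png

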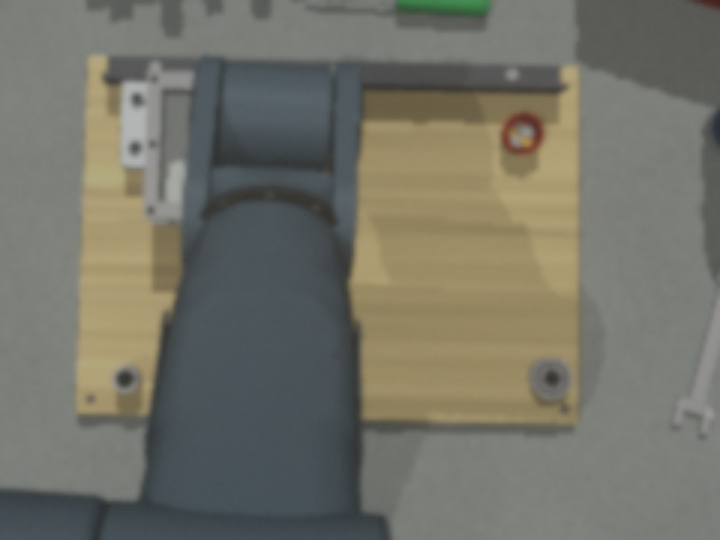

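Run:
```python
from meas import *
s=lambda y,x=.6358,z=.05: x*fx+y*fy+np.array([0,0,z])
manip.move_l(s(-.01),max_speed=.1)
manip.move_l(s(-.06,z=.17),max_speed=.25)
manip.move_ptp([.43,-.10,.25],rotd(FY)); print(manip.current_time(),F())
meas("7")
```

```text
45.4833 [-0.52186295 -0.78104763  0.15605682]
top 855 [638.7  72. ] [112.  140.3] 87.82 fence frame 1/99pct [[0.5657, 0.0398], [0.705, 0.1511]]
side 938 [641.   70.7] [119.2 141.9] 87.62 fence frame 1/99pct [[0.5675, 0.036], [0.7074, 0.151]]
```

View pics/side7.png

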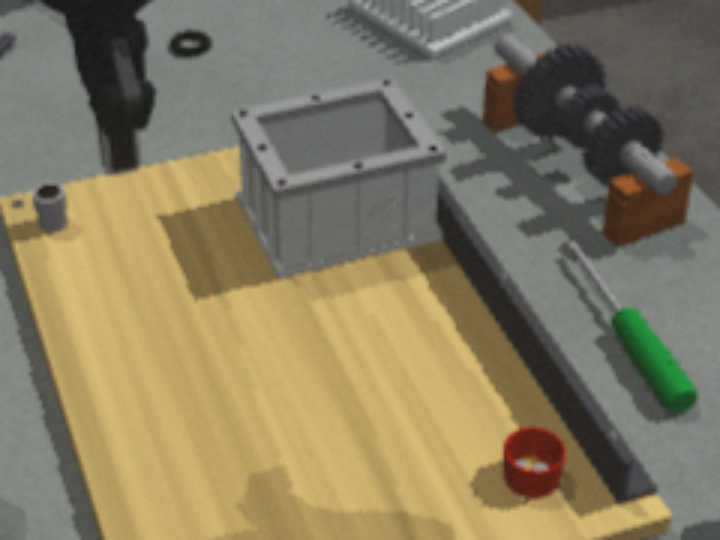

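View pics/top7.png

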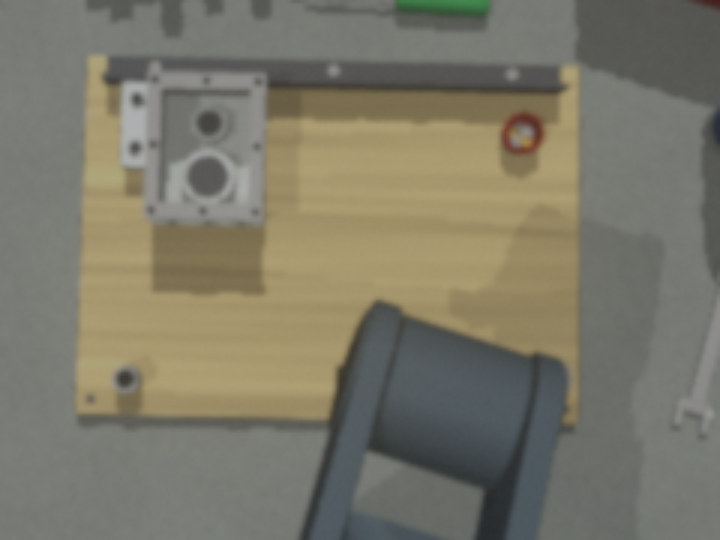

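The cameras show it flush on both. As a last check I'll feel lightly from the foot end for any remaining fence gap. When flush, contact is expected at s≈0.555.

Run:
```python
from meas import *
t=manip.current_time; R=rotd(FY); yy=.095
s=lambda x,z=.05: x*fx+yy*fy+np.array([0,0,z])
manip.move_ptp(s(.52,.17),R); manip.move_l(s(.53),max_speed=.2)
manip.move_l(s(.547),max_speed=.1); f0=F(); x=.547
print(t())
for i in range(16):
    f=-((F()-f0)@fx); print((round(x,4),round(f,1)),end=" ")
    if f>7.5: break
    x+=.001 if f<3 else .0005; manip.move_l(s(x),max_speed=.03)
manip.dwell(.3); print(F().round(1))
manip.move_l(s(.52),max_speed=.1); manip.move_l(s(.47,.2),max_speed=.2)
meas("8"); print(t(),F().round(2))
for c in ["top","side"]:
  for n in ["tin","bearing","socket"]:
    r=manip.look_for(c,n); print(c,n,[(np.round(q["at"],3).tolist(),round(q["confidence"],2)) for q in r[:1]])
```

```text
47.5167
(0.547, np.float64(-0.0)) (0.548, np.float64(-0.1)) (0.549, np.float64(-0.1)) (0.55, np.float64(-0.0)) (0.551, np.float64(-0.3)) (0.552, np.float64(-0.6)) (0.553, np.float64(0.1)) (0.554, np.float64(-1.4)) (0.555, np.float64(0.9)) (0.556, np.float64(4.3)) (0.5565, np.float64(7.5)) [-8.   0.2  1.5]
top 856 [638.7  72.1] [112.3 140.9] 87.65 fence frame 1/99pct [[0.5657, 0.0398], [0.705, 0.151]]
side 932 [641.3  70.2] [119.9 142.8] 87.92 fence frame 1/99pct [[0.5676, 0.0366], [0.7067, 0.1516]]
51.875 [-0.88 -0.17 -0.46]
top tin [([0.661, -0.242, 0.027], 0.64)]
top bearing [([0.409, -0.261, 0.036], 0.53)]
top socket [([0.439, -0.431, 0.003], 0.35)]
side tin [([0.661, -0.244, 0.033], 0.64)]
side bearing [([0.412, -0.265, 0.035], 0.78)]
side socket [([0.424, 0.146, 0.048], 0.74)]
```

View pics/side8.png

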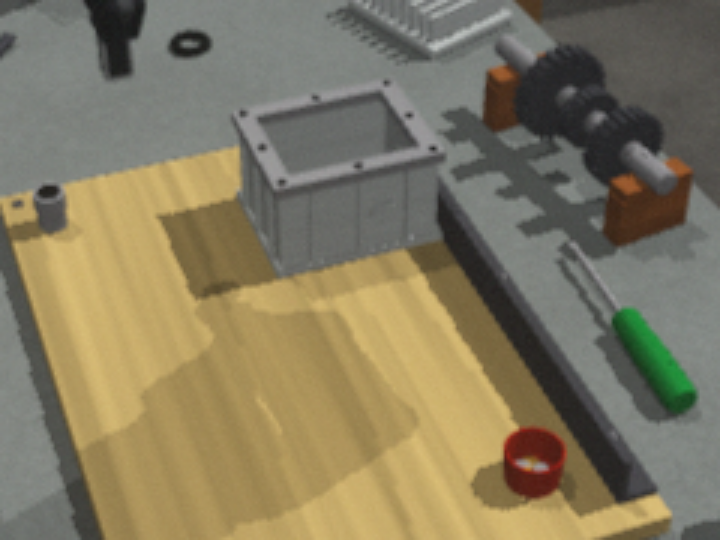

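The contact was solid at the same place, 0.556, so it is flush with the fence. The housing at (340,180) hasn't moved and the robot is clear of it. Handing in.

```bash
python3 -c "
from bench import manip
manip.sign_off()"
```

```text
the job is handed in; nothing more can be done
```

The housing is on its closed back, gasket face up, and flush against both the fence and the stop. I handed the job in about 52 s into the 72 s limit.

**What I did**
- **Topple:** I tipped it with a push of about 2 N on the gasket bar, and it fell cleanly onto its back.
- **Fence:** I slid it home and held about 13.5 N at the tool for 1.2 s. That leaves roughly 10 N on the fence after sliding friction, at or slightly above the top of the 5 to 10 N you asked for.
- **Stop:** I slid it along the fence and held about 12 N at the tool for 1.2 s, roughly 8 N on the stop. The highest push I read on the housing was about 14 N.

**Last checks**
- **Fence gap:** A light re-press from the foot end met solid contact at the same tool position as the original press, within about 0.5 mm.
- **Squareness:** The cameras put the housing at -2.1° to -2.4° and the fence at about -2.1°.
- **Stop:** I did not re-press against the stop. The cameras show the housing unmoved since that press.
- **Other things:** The tin and bearing read within about 5 mm of their start positions in both cameras, which is about the detector's own error. The socket matched in the side camera. The spanner, pliers, driver, spray can and seal were not re-measured; the arm never went near them.

**Disagreements**
- The top camera's last socket detection pointed somewhere else with low confidence (0.35). The side camera and the picture both show it in place.
- One rough yaw reading after the fence press, taken with the arm partly blocking the view, was up to 1° off the fence. The parallel edges in the picture and the later readings did not support it.

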